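Fit the right dish insert over the light base's locating pin and hold it down

ROBOT

A 6-joint arm with a two-finger parallel gripper is mounted at the origin on the work surface. World frame = base frame: x ahead of the robot, y to its left, z up, the work surface at z = 0. Lengths are in m, angles in rad, forces in N, time in s.
With the tool pointing down it reaches from about 0.225 to 0.875 m from the base axis. Payload 3.4 kg.
Tool frame: the origin (TCP) lies midway between the tips of the shut fingers; the grasp point (between the pads) lies 19 mm behind it; z points along the fingers, y is the direction in which the jaws open and shut (so a half turn about z gives the same grasp; the last joint's range is limited). The gripper opens to 85 mm and grips with 20 to 120 N. Pads are 22 mm wide; open, the fingers measure 114 mm over their backs; the gripper's body (76 mm by 85 mm) begins 54 mm behind the grasp point. The pads swing forward as they close: fully open they stand 13 mm farther back than shut.
Start: joints at [1.023, 0.276, 1.505, -0, 1.361, -0.121], TCP at [0.238, 0.523, 0.231] pointing down, gripper open.
Joint ranges: [-2.89, 2.89], [-0.75, 2.08], [0.22, 2.7], [-1.18, 4.32], [0.11, 2.71], [-2.7, 2.7]. Speed limits (rad/s): [2.57, 2.57, 3.14, 3.14, 3.14, 3.14].

INTERFACE

Orientations are given as a unit quaternion [w, x, y, z].
In Python, from rig import manip, optics, ticket gives the robot as it stands.
- The arm moves only by the shell command python3 -m pendant 'ROWS' [FORCE]. ROWS is JSON, a list of rows, each an object with "gripper": the finger opening in mm, from 0 to 85.4; "delta_pos": the shift along the tool's x, y, z in mm, a list of three; "spin": the turn about the tool's z in rad. A call has 1 to 20 rows; each row is the pose to reach, as a shift and turn from the pose commanded when the call began, along the tool's axes at that moment; what a row does not reach only later rows make up. A row lasts 1/10 s, in which the tool goes at most 50 mm and 8.59 degrees, less where a joint would pass 70% of its speed; a pose out of reach is approached as far as the arm can. A call with a gripper value outside its range is refused whole. The fingers move at their own pace and stop on an object; FORCE is the grip in N (left out, the last holds). Time passes only in rows, so rows that repeat a pose let the fingers close. It gives the time, the measured TCP pose, the force and the opening at its end, in the units of the state.
- manip.get_state(): the state, without advancing time (a new reading comes with each control period).
- optics.get_image(name): name is "side" or "top" or "wrist"; returns the picture (400x640x3 uint8, blue, green, red); there is no depth.
- optics.camera_model(name): a dict with "fovy" (degrees; the focal length in pixels is half the picture's height over the tangent of half this angle, whatever the lens; pixels are square), "cx", "cy" (the principal point, pixels), "k1" (the pictures are not rectified: a ray, as slopes to the right and down, at radius r is drawn at 1 + k1 r^2 times it, then the intrinsics apply), "xyz" and "orientation" of the camera in the world. Camera axes: x right, y down, z forward; pixel columns grow to the right and rows downward; lengths in m; the calibration is good to about 2 mm. A picture is of the moment at which its call begins: read the wrist's pose just before it. camera_model takes no time and is no camera call; for the wrist camera it gives the pose at the moment of the call.
- ticket.sign_off(): hands the job in, once; it reports no verdict.
The state is a dict: "clock": time; "qpos": joint angles; "qd": joint speeds; "effort": joint torques, N m; "position": TCP position; "ee_rot": TCP orientation; "contact_force": force on the tool from outside, world axes, zero at the start; "moment": the same for the moment, N m; "width": finger opening in m.
Only numpy, scipy, OpenCV 4.12 (cv2) and the standard library are available. Lean on these libraries where they do the work, as an engineer would, in place of code of your own. Each camera call takes 0.05 s, during which the arm holds its last target.

TASK

One of the two Petri dishes stands on the white blotting paper: take the dish insert whose bore suits that dish (37 mm bore for the 35 mm dish, 61 mm bore for the 60 mm dish) by its handle. Lay it flat on the deck of the microscope's light base with its long edge along the back rail (the far side from the robot), about two centimetres to the left of its place as seen from the robot, so that it rides on top of the locating pin, slide it to the right along the rail until it drops over the pin, then press it down against the lifting springs until it is fully home. Finish while still holding it pressed down, so that I can tighten the clamp screw; leave the other insert, the dishes, the forceps and the tape where they are.

Things in the scene. Friction and masses are not known exactly. Their poses are not given: they have to be found in the camera images.
- lightbase: low white light base of a stereo microscope, fixed, 180 (x) by 250 (y) mm, its flat deck 45 mm above the bench. Origin on the bench; the housing spans x -100 to +80, y -125 to +125 mm. +x points away from the robot to the back rail, +y to the left, z up; its yaw is within 0.25 rad of the robot's axes. A round light window, flush, is centred at x 0, y -45 mm
- pin (a point): foot, at deck height, of the steel locating pin at x 0, y +35 mm of the light base (same axes): 10 mm across, 7 mm high, the last 2 mm bevelled to 6 mm across. An insert is in place with its hole over the pin and its yaw that of the light base, its long edge then 1 mm clear of the rail. With its hole 12 to 44 mm to +y (left) of the pin it rides on the pin, 7 mm above the deck
- rail (a point): middle of the back rail's guiding face, at deck height, 46 mm to +x and 35 mm to -y of the pin. The face is the light base's y-z plane here; the aluminium rail is 210 mm long (y), 12 mm thick and 18 mm high above the deck
- lifter (a point): top of one of two brass spring lifters, 9 mm across, 30 mm to -x (this one) and +x of the pin, 3.5 mm proud of the deck when free. An insert dropped on the pin stays 3.5 mm up on them; pushing both flush takes about 6 N to start and 10 N at the end, less the insert's weight; let go, they lift it again
- clamp (a point): tip of the side-clamp screw, 64 mm to -x and 45 mm to -y of the pin, 8 mm above the deck, 19 mm in front of an insert in its place. Its aluminium block is 14 (x) by 34 (y) mm, 16 mm high above the deck, 12 to 26 mm to -x of this point; the knurled head ends 52 mm to -x. Not to be operated by the robot
- insert_35: dish insert for the 35 mm dish: flat aluminium plate 90 (x) by 150 (y) by 10 mm thick, lying flat on the bench, with a round through bore 37 mm across centred 35 mm to -y of its middle and a handle at the +y end. Origin: middle of the underside, z up; start yaw within 0.35 rad of the robot's axes. About 0.32 kg, give or take 30 %. The two inserts differ only in the bore
- insert_60: dish insert for the 60 mm dish: flat aluminium plate 90 (x) by 150 (y) by 10 mm thick, lying flat on the bench, with a round through bore 61 mm across centred 35 mm to -y of its middle and a handle at the +y end. Origin: middle of the underside, z up; start yaw within 0.35 rad of the robot's axes. About 0.32 kg, give or take 30 %. The two inserts differ only in the bore
- insert_35_hole (a point): mouth of this insert's hidden hole (13 mm across, 10 mm deep, open only below), at the underside, 45 mm to +y of its origin. Above it the steel handle: a foot 54 (x) by 30 (y) mm, its top 14 mm above the underside, and on it an upright blade 44 mm long (x), 12 mm thick (y), its top 50 mm above the underside: pinch across the 12 mm
- insert_60_hole (a point): mouth of this insert's hidden hole (13 mm across, 10 mm deep, open only below), at the underside, 45 mm to +y of its origin. Above it the steel handle: a foot 54 (x) by 30 (y) mm, its top 14 mm above the underside, and on it an upright blade 44 mm long (x), 12 mm thick (y), its top 50 mm above the underside: pinch across the 12 mm
- blotter: sheet of white blotting paper, 110 by 130 mm, under a millimetre thick, flat on the bench beyond the light base; origin at its centre. The dish on it is the one to be examined next; the other dish stands to the right, some 0.2 to 0.5 m away
- dish_35: closed clear Petri dish 35 mm across, 11 mm high; origin at the centre of its underside. Bystander: not to be moved
- dish_60: closed clear Petri dish 60 mm across, 15 mm high; origin at the centre of its underside. Bystander: not to be moved
- forceps: steel forceps 125 mm long lying on the bench between the robot and the light base, 8 mm high, length along its x. Bystander
- tape_roll: roll of paper tape, 52 mm across, 19 mm high, flat on the bench to the left; origin at the centre of its underside. Bystander
Not all that is in view belongs to the job. What is shaped like the insert_60 but blue is not meant.

How it is judged:
By the outcome, as a careful person would: the job done as asked, in the order asked, and still so for the second after the job is handed in, while the arm keeps its last pose, push and grip.
It also fails if it takes over 45 s, if anything falls off the work surface, if the arm or the gripper's body presses on something with over 40 N, if the wrist force passes 120 N, or if a joint passes its speed limit or range.

## Working session

There is one attempt and no reset: what is moved stays moved. The work goes in short steps, Python scripts to look and compute and a shell command to move; the robot and the scene stay as the last step left them, time stands still between calls to the robot, and variables do not carry over. Pictures are saved under pics/ and viewed, and the job is handed in when it is done.

```bash
ls; mkdir -p pics
python3 - <<'E'
from rig import manip, optics
import cv2
print(manip.get_state())
for n in ("side","top","wrist"):
    print(n,optics.camera_model(n))
    cv2.imwrite(f"pics/{n}0.png",optics.get_image(n))
E
```

```text
pics
{'clock': 0.0, 'qpos': array([ 1.02299386e+00,  2.76584941e-01,  1.50616904e+00, -6.15614428e-06,
        1.36068636e+00, -1.20998445e-01]), 'qd': array([ 0.00198098, -0.00034547, -0.00035492, -0.0017908 ,  0.00146313,
        0.00043845]), 'effort': array([ 6.39873560e-04, -4.16761708e+01, -2.45802498e+01, -5.11732542e-04,
        1.09007297e-02,  2.11900283e-05]), 'position': array([0.2377502 , 0.52294878, 0.23043114]), 'ee_rot': array([-3.00364817e-04,  2.11785241e-01,  9.77315793e-01, -8.73656421e-04]), 'contact_force': array([-0.69664944, -0.35742848, -0.473035  ]), 'moment': array([0.05222295, 0.02526522, 0.009042  ]), 'width': 0.08560160579574944}
side {'fovy': 51.83466721593826, 'cx': 314.1878556298507, 'cy': 203.7769637904393, 'k1': -0.1001069189145943, 'xyz': array([0.38629142, 0.66031676, 0.97122261]), 'orientation': array([ 0.03033022, -0.09953607,  0.94163484, -0.3201507 ])}
top {'fovy': 46.41210232349506, 'cx': 323.43429793940663, 'cy': 198.3157059185338, 'k1': -0.024872372645848906, 'xyz': array([ 0.39626557, -0.03619657,  1.79441467]), 'orientation': array([-0.02907431,  0.70806178, -0.70516833,  0.02325567])}
wrist {'fovy': 61.585366687903566, 'cx': 313.7240145509033, 'cy': 200.94848958996064, 'k1': 0.020350605907883575, 'xyz': array([0.16075739, 0.5586531 , 0.37224319]), 'orientation': array([0.13998698, 0.82902107, 0.53403057, 0.08910145])}
```

View pics/side0.png

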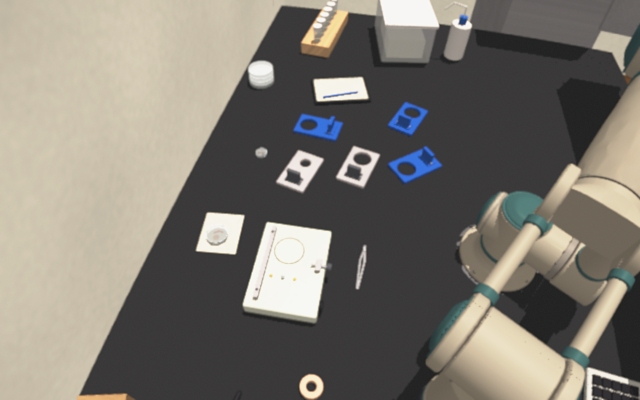

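View pics/top0.png

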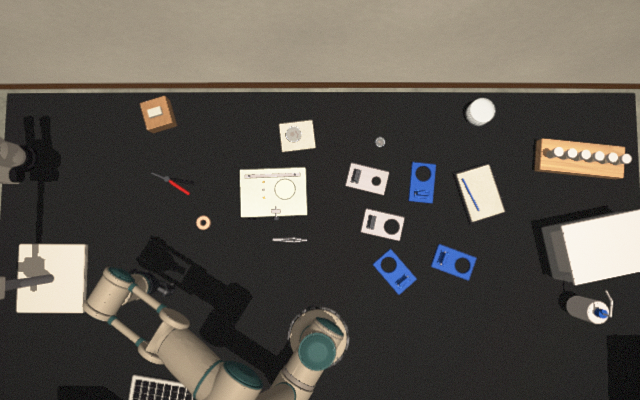

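View pics/wrist0.png

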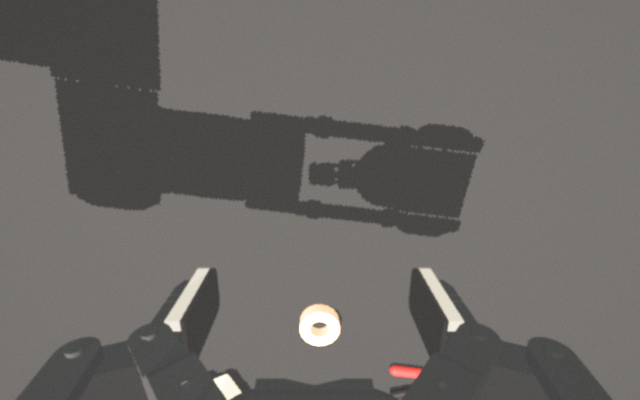

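```bash
cat > H.py <<'E'
import numpy as np, cv2
from scipy.spatial.transform import Rotation as R
def rot(q): return R.from_quat([q[1],q[2],q[3],q[0]]).as_matrix()
def K(m):
    f=200/np.tan(np.radians(m['fovy'])/2); return f
def ray(m,px):
    px=np.atleast_2d(np.float64(px)); f=K(m)
    d=(px-[m['cx'],m['cy']])/f; u=d.copy()
    for _ in range(20): u=d/(1+m['k1']*(u**2).sum(1,keepdims=True))
    return np.c_[u,np.ones(len(u))]@rot(m['orientation']).T
def cast(m,px,z):
    r=ray(m,px); return m['xyz']+r*((z-m['xyz'][2])/r[:,2])[:,None]
def proj(m,P):
    p=(np.atleast_2d(P)-m['xyz'])@rot(m['orientation']); u=p[:,:2]/p[:,2:]
    return u*(1+m['k1']*(u**2).sum(1,keepdims=True))*K(m)+[m['cx'],m['cy']]
E
python3 - <<'E'
from H import *
from rig import optics
t=cv2.imread("pics/top0.png"); s=cv2.imread("pics/side0.png")
a=cv2.resize(t[110:260,230:420],None,fx=4,fy=4,interpolation=cv2.INTER_CUBIC)
b=cv2.resize(s[110:330,190:390],None,fx=2.7,fy=2.7,interpolation=cv2.INTER_CUBIC)
cv2.imwrite("pics/c1.png",a);cv2.imwrite("pics/c2.png",b)
mt=optics.camera_model("top");ms=optics.camera_model("side")
for n,px in (("dishA",(293,134)),("dishB",(380,142)),("in1",(367,179)),("in2",(383,224)),("lb",(273,191)),("tape",(203,222))):
    print(n,cast(mt,px,0.01))
E
```

```text
dishA [[0.77832988 0.09796771 0.01      ]]
dishB [[ 0.74790425 -0.23913391  0.01      ]]
in1 [[ 0.60368824 -0.18842726  0.01      ]]
in2 [[ 0.43109808 -0.24907438  0.01      ]]
lb [[0.5560355  0.17282384 0.01      ]]
tape [[0.43571364 0.44038027 0.01      ]]
```

View pics/c1.png

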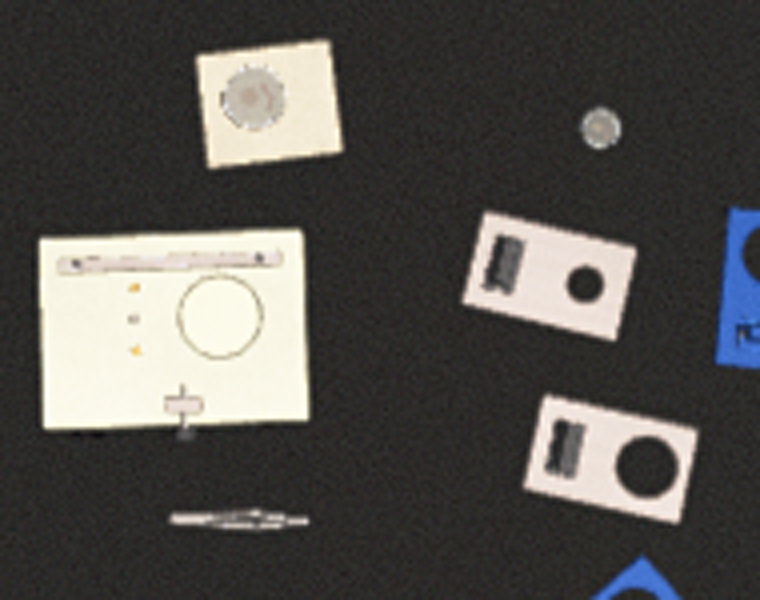

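View pics/c2.png

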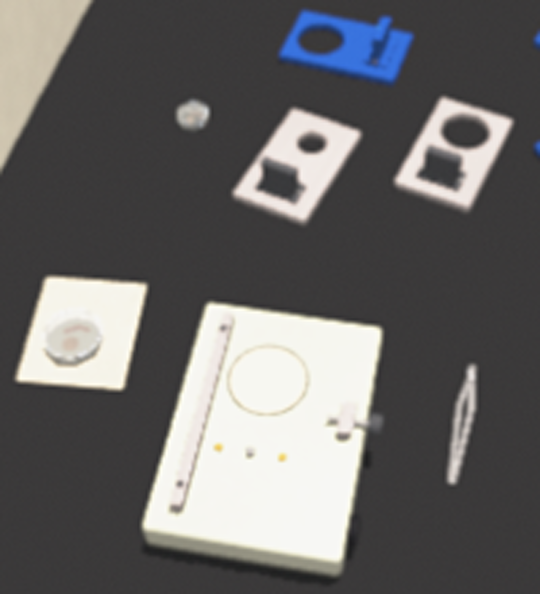

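Candidates: white plates at top (367,179) with a small bore and (383,224) with a large bore; the blue ones at (422,182), (395,271), (454,262) are decoys. The dish on the blotter at (293,134) is ~16 px ≈ 60 mm and the other ~10 px ≈ 35 mm, so the target is the white insert at top (383,224), side (357,165). Next: measure it.

```bash
cat > M.py <<'E'
from H import *
from rig import optics
def up(img,s): return cv2.resize(img,None,fx=s,fy=s,interpolation=cv2.INTER_CUBIC)
def measure(img,m,box,z,thr=110,S=8):
    x0,y0,x1,y1=box
    g=up(img[y0:y1,x0:x1].min(axis=2),S)
    b=(g>thr).astype(np.uint8)
    cs,h=cv2.findContours(b,cv2.RETR_CCOMP,cv2.CHAIN_APPROX_NONE)
    i=max((k for k in range(len(cs)) if h[0][k][3]<0),key=lambda k:cv2.contourArea(cs[k]))
    def w(c): return cast(m,(c.reshape(-1,2)+.5)/S-.5+[x0,y0],z)[:,:2]
    holes=sorted([k for k in range(len(cs)) if h[0][k][3]==i],key=lambda k:-cv2.contourArea(cs[k]))[:3]
    return w(cs[i]),[w(cs[k]) for k in holes]
def rect(p):
    c,s,a=cv2.minAreaRect(np.float32(p*1000)); return np.round(c,1),np.round(s,1),round(a,2)
E
python3 - <<'E'
from M import *
for n,bi,bl in (("top",(350,200,415,250),(232,160,315,225)),("side",(330,140,385,195),(235,215,340,330))):
    m=optics.camera_model(n); img=cv2.imread(f"pics/{n}0.png")
    o,h=measure(img,m,bi,0.01)
    print(n,"ins",rect(o),[ (rect(x)) for x in h])
    o,h=measure(img,m,bl,0.045,150)
    print(n,"lb",rect(o),[ (rect(x)) for x in h])
    hsv=cv2.cvtColor(img,cv2.COLOR_BGR2HSV)
    k=cv2.inRange(hsv,(10,80,120),(35,255,255)); 
    x0,y0,x1,y1=bl; sub=k[y0:y1,x0:x1]; nn,l,st,ce=cv2.connectedComponentsWithStats(sub)
    for j in range(1,nn):
        w=hsv[y0:y1,x0:x1,1].astype(float)*(cv2.dilate((l==j).astype(np.uint8),np.ones((3,3)))); ys,xs=np.mgrid[:w.shape[0],:w.shape[1]]
        w=np.clip(w-40,0,None)
        c=np.array([(w*xs).sum()/w.sum()+x0,(w*ys).sum()/w.sum()+y0]); print(" lift",c,st[j][4],cast(m,c,0.0485)*1000)
E
```

```text
top ins (array([ 429.9, -246.3]), array([153.9,  94.5]), 77.31) [(array([ 422.4, -280.6]), array([58.9, 58.9]), 35.57), (array([ 440.4, -201.5]), array([29., 52.]), 77.14)]
top lb (array([548.7, 169.5]), array([183.2, 250.2]), 2.27) [(array([616. ,  88.4]), array([11.4,  7.6]), 0.19), (array([611.9, 262. ]), array([8.1, 8.6]), 0.17), (array([589. , 206.5]), array([6.6, 9. ]), 0.19)]
 lift [263.13190184 181.48466258] 4 [[588.45551107 206.01301976  48.5       ]]
 lift [263.51006711 197.31543624] 4 [[528.62841898 203.74550275  48.5       ]]
side ins (array([ 428.4, -243.3]), array([160.5,  96.6]), 77.27) [(array([ 438.7, -211.8]), array([48.1, 51.4]), 77.96), (array([ 420.5, -276.1]), array([55.2, 51.4]), 2.11)]
side lb (array([547.5, 173.2]), array([182.9, 252.5]), 2.24) [(array([477. , 172.9]), array([12.6,  7.8]), 8.73), (array([608. , 275.8]), array([11.5,  7.9]), 20.64), (array([588. , 207.9]), array([6.2, 6.7]), 55.95)]
 lift [270.41717791 275.18404908] 4 [[587.30943722 209.46359647  48.5       ]]
 lift [294.03246753 278.94588745] 5 [[527.11592022 207.03786031  48.5       ]]
```

```bash
cat > G.py <<'E'
from H import *
from rig import manip
def delta(target,yaw,st=None):
    """target TCP world mm; yaw = deg of tool y from world y (ccw)"""
    st=st or manip.get_state(); Rm=rot(st['ee_rot']); p=st['position']*1000
    d=Rm.T@(np.array(target)-p); y=Rm[:,1]; cur=np.degrees(np.arctan2(-y[0],y[1]))
    dy=(yaw-cur+90)%180-90
    print("tcp",p.round(1),"yaw",cur.round(2),"delta",d.round(1),"spin",round(-np.radians(dy),4),"tilt",Rm[:,2].round(4),"F",st['contact_force'].round(2),"M",st['moment'].round(2),"w",round(st['width']*1000,1),"t",st['clock'], "q6",st['qpos'][5].round(2))
E
python3 -c "
from G import *
delta([440,-202,180],-12.6)"
```

```text
tcp [237.8 523.1 230.6] yaw -24.46 delta [-484.2 -576.3   51.3] spin -0.2069 tilt [-7.0e-04 -1.2e-03 -1.0e+00] F [-0.69 -1.49  0.01] M [ 0.02 -0.05 -0.03] w 85.4 t 0.15 q6 -0.12
```

```bash
r='{"gripper":85,"delta_pos":[-484,-576,51],"spin":-0.207}'; python3 -m pendant '[{"gripper":85,"delta_pos":[-484,-576,40],"spin":-0.207},{"gripper":85,"delta_pos":[-484,-576,40],"spin":-0.207},{"gripper":85,"delta_pos":[-484,-576,40],"spin":-0.207},{"gripper":85,"delta_pos":[-484,-576,40],"spin":-0.207},{"gripper":85,"delta_pos":[-484,-576,40],"spin":-0.207},{"gripper":85,"delta_pos":[-484,-576,40],"spin":-0.207},{"gripper":85,"delta_pos":[-484,-576,40],"spin":-0.207},{"gripper":85,"delta_pos":[-484,-576,40],"spin":-0.207},{"gripper":85,"delta_pos":[-484,-576,40],"spin":-0.207},{"gripper":85,"delta_pos":[-484,-576,40],"spin":-0.207},{"gripper":85,"delta_pos":[-484,-576,40],"spin":-0.207},{"gripper":85,"delta_pos":[-484,-576,40],"spin":-0.207},{"gripper":85,"delta_pos":[-484,-576,40],"spin":-0.207},{"gripper":85,"delta_pos":[-484,-576,40],"spin":-0.207},{"gripper":85,"delta_pos":[-484,-576,40],"spin":-0.207},{"gripper":85,"delta_pos":[-484,-576,40],"spin":-0.207},{"gripper":85,"delta_pos":[-484,-576,40],"spin":-0.207},{"gripper":85,"delta_pos":[-484,-576,40],"spin":-0.207},{"gripper":85,"delta_pos":[-484,-576,40],"spin":-0.207},{"gripper":85,"delta_pos":[-484,-576,40],"spin":-0.207}]'
python3 - <<'E'
from G import *
from rig import optics
delta([440,-202,20],-12.6)
m=optics.camera_model("wrist"); print(m)
cv2.imwrite("pics/w1.png",optics.get_image("wrist"))
import pickle; pickle.dump(m,open("w1.pkl","wb"))
E
```

```text
clock: 2.15
position: [0.4399, -0.1999, 0.1915]
ee_rot: [0.0, 0.109, 0.994, 0.0]
contact_force: [1.0, -0.1, 0.5]
width: 0.085
tcp [ 439.9 -199.9  191.5] yaw -12.49 delta [ -0.5  -2.1 171.5] spin 0.002 tilt [ 2.e-04  2.e-04 -1.e+00] F [ 0.96 -0.08  0.46] M [ 0.04  0.04 -0.01] w 85.0 t 2.15 q6 -1.92
{'fovy': 61.585366687903566, 'cx': 313.7240145509033, 'cy': 200.94848958996064, 'k1': 0.020350605907883575, 'xyz': array([ 0.35717499, -0.18115703,  0.33322988]), 'orientation': array([0.12950297, 0.76892703, 0.61737856, 0.10403806])}
```

View pics/w1.png

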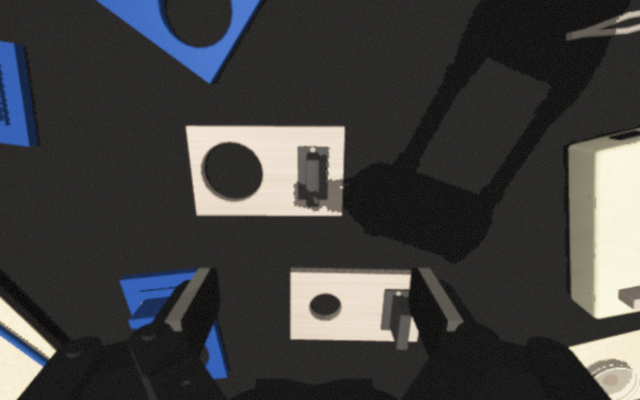

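The wrist view shows the big-bore white insert at (267,170), bore (232,170) and blade at (313,175), with the small-bore one below at (355,305).

Run:
```python
from M import *
import pickle
m=pickle.load(open("w1.pkl","rb")); img=cv2.imread("pics/w1.png")
o,h=measure(img,m,(178,115,352,225),0.01,110,4)
print(rect(o),[rect(x) for x in h])
for P in ([.440,-.202,.05],[.440,-.202,.014]): print(proj(m,np.array(P)))
c=up(img[110:230,170:360],4); cv2.imwrite("pics/w1c.png",c)
```

```text
(array([ 427.5, -244.1]), array([150.8,  91.4]), 77.21) [(array([ 419.5, -278.1]), array([59.8, 60.1]), 22.49)]
[[310.90467047 187.17399251]]
[[311.1921239  176.58365692]]
```

View pics/w1c.png

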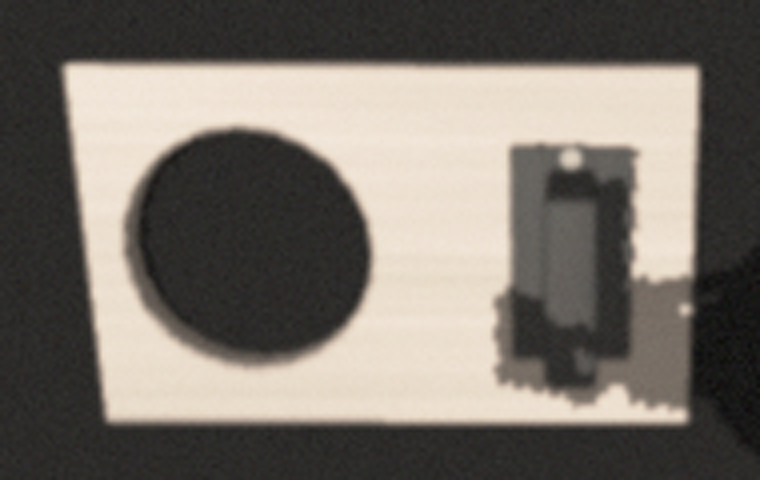

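Run:
```python
from M import *
import pickle
m=pickle.load(open("w1.pkl","rb"))
for p in ((546,198),(597,198),(547,385),(597,385)): print(cast(m,(np.array(p)+.5)/4-.5+[170,110],0.05)*1000)
from G import delta
delta([438,-201,22],-12.7)
```

```text
[[ 414.67106951 -200.51450222   50.        ]]
[[ 417.02887549 -189.85849574   50.        ]]
[[ 456.21805805 -209.80303884   50.        ]]
[[ 458.64296284 -198.84557131   50.        ]]
tcp [ 440.1 -200.   191.6] yaw -12.49 delta [  1.9  -1.4 169.6] spin 0.0036 tilt [ 4.e-04 -0.e+00 -1.e+00] F [0.71 0.26 0.16] M [-0.04  0.04 -0.06] w 85.0 t 2.2 q6 -1.92
```

```bash
python3 -m pendant '[{"gripper":85,"delta_pos":[2.5,-0.9,50],"spin":0.004},{"gripper":85,"delta_pos":[2.5,-0.9,100],"spin":0.004},{"gripper":85,"delta_pos":[2.5,-0.9,140],"spin":0.004},{"gripper":85,"delta_pos":[2.5,-0.9,160],"spin":0.004},{"gripper":85,"delta_pos":[2.5,-0.9,169],"spin":0.004},{"gripper":85,"delta_pos":[2.5,-0.9,169],"spin":0.004}]'
python3 -c "
from G import *
delta([437.5,-200.3,22],-12.7)
from rig import optics
cv2.imwrite('pics/w2.png',optics.get_image('wrist'))"
```

```text
clock: 2.8
position: [0.4372, -0.2009, 0.0217]
ee_rot: [-0.001, 0.111, 0.994, 0.0]
contact_force: [0.3, -0.4, 0.3]
width: 0.0847
tcp [ 437.2 -200.9   21.7] yaw -12.78 delta [-0.1  0.6 -0.3] spin -0.0014 tilt [-0.0014  0.0011 -1.    ] F [ 0.26 -0.36  0.33] M [-0.03 -0.01  0.01] w 84.7 t 2.8 q6 -1.92
```

View pics/w2.png

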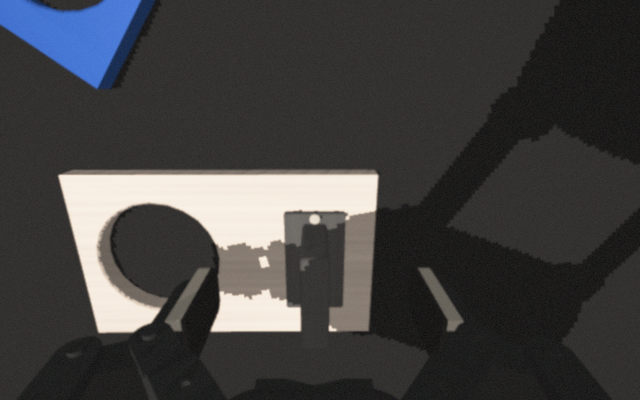

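The blade (314,290) stands midway between the pads (195/440), and the fingers are clear of the plate. Closing.

```bash
python3 -m pendant '[{"gripper":8,"delta_pos":[0,0,0],"spin":0},{"gripper":8,"delta_pos":[0,0,0],"spin":0},{"gripper":8,"delta_pos":[0,0,0],"spin":0},{"gripper":8,"delta_pos":[0,0,0],"spin":0},{"gripper":8,"delta_pos":[0,0,0],"spin":0},{"gripper":8,"delta_pos":[0,0,0],"spin":0},{"gripper":8,"delta_pos":[0,0,0],"spin":0},{"gripper":8,"delta_pos":[0,0,0],"spin":0}]' 90
python3 -c "
from G import *
delta([437.5,-200.3,22],-12.7)
from rig import optics
cv2.imwrite('pics/w3.png',optics.get_image('wrist'))"
```

```text
clock: 3.65
position: [0.4378, -0.2015, 0.0229]
ee_rot: [0.0, 0.112, 0.994, 0.0]
contact_force: [-0.6, 1.5, 5.6]
width: 0.0104
tcp [ 437.8 -201.5   22.9] yaw -12.83 delta [0.6 1.1 0.9] spin -0.0023 tilt [ 7.e-04 -0.e+00 -1.e+00] F [-0.62  1.48  5.61] M [ 0.16  0.07 -0.03] w 10.4 t 3.65 q6 -1.92
```

View pics/w3.png

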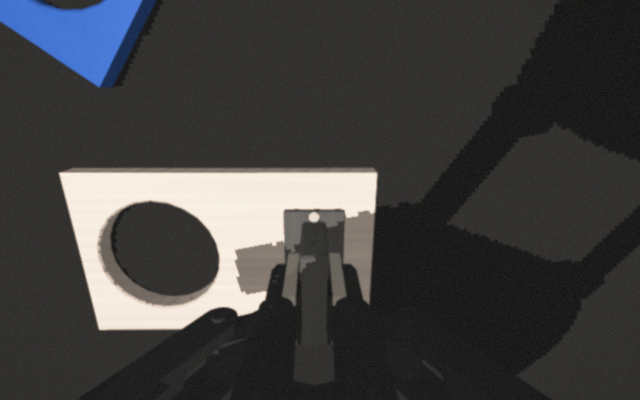

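```bash
python3 -m pendant '[{"gripper":8,"delta_pos":[0,0,-20],"spin":0},{"gripper":8,"delta_pos":[0,0,-50],"spin":0},{"gripper":8,"delta_pos":[0,0,-90],"spin":0},{"gripper":8,"delta_pos":[0,0,-125],"spin":0},{"gripper":8,"delta_pos":[0,0,-135],"spin":0},{"gripper":8,"delta_pos":[0,0,-135],"spin":0},{"gripper":8,"delta_pos":[0,0,-135],"spin":0}]' 90
python3 -c "
from G import *
from rig import optics
delta([660,205,160],2.2)
m=optics.camera_model('wrist')
cv2.imwrite('pics/w4.png',optics.get_image('wrist'))
import pickle; pickle.dump((m,manip.get_state()),open('w4.pkl','wb'))"
```

```text
clock: 4.4
position: [0.4363, -0.2007, 0.1555]
ee_rot: [-0.002, 0.112, 0.994, 0.001]
contact_force: [0.1, 0.5, -3.6]
width: 0.0105
tcp [ 436.3 -200.7  155.5] yaw -12.83 delta [-128.   445.3   -4.3] spin -0.2622 tilt [-0.0029  0.0021 -1.    ] F [ 0.09  0.49 -3.62] M [ 0.1  -0.02 -0.03] w 10.5 t 4.4 q6 -1.92
```

View pics/w4.png

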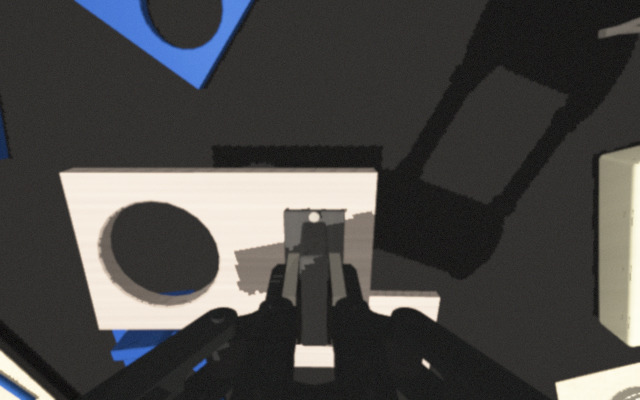

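```bash
python3 -m pendant '[{"gripper":8,"delta_pos":[-12,44,-10],"spin":-0.05},{"gripper":8,"delta_pos":[-25,89,-10],"spin":-0.1},{"gripper":8,"delta_pos":[-38,134,-10],"spin":-0.15},{"gripper":8,"delta_pos":[-51,178,-10],"spin":-0.2},{"gripper":8,"delta_pos":[-64,223,-10],"spin":-0.262},{"gripper":8,"delta_pos":[-77,267,-10],"spin":-0.262},{"gripper":8,"delta_pos":[-90,312,-10],"spin":-0.262},{"gripper":8,"delta_pos":[-102,356,-10],"spin":-0.262},{"gripper":8,"delta_pos":[-115,400,-10],"spin":-0.262},{"gripper":8,"delta_pos":[-128,445,-10],"spin":-0.262},{"gripper":8,"delta_pos":[-128,445,-10],"spin":-0.262},{"gripper":8,"delta_pos":[-128,445,-10],"spin":-0.262},{"gripper":8,"delta_pos":[-128,445,-10],"spin":-0.262}]' 90
python3 -c "
from G import *
from rig import optics
m=optics.camera_model('wrist')
st=manip.get_state()
cv2.imwrite('pics/w5.png',optics.get_image('wrist'))
delta([557,230,90],2.2,st)
import pickle; pickle.dump((m,st),open('w5.pkl','wb'))"
```

```text
clock: 5.75
position: [0.6598, 0.203, 0.1651]
ee_rot: [-0.002, -0.019, 1.0, -0.001]
contact_force: [-0.1, 0.1, -3.5]
width: 0.0106
tcp [659.8 203.  165.1] yaw 2.18 delta [101.3  31.   75.5] spin -0.0004 tilt [-0.0043 -0.0015 -1.    ] F [-0.06  0.11 -3.47] M [ 0.1  -0.04 -0.01] w 10.6 t 5.75 q6 -1.41
```

View pics/w5.png

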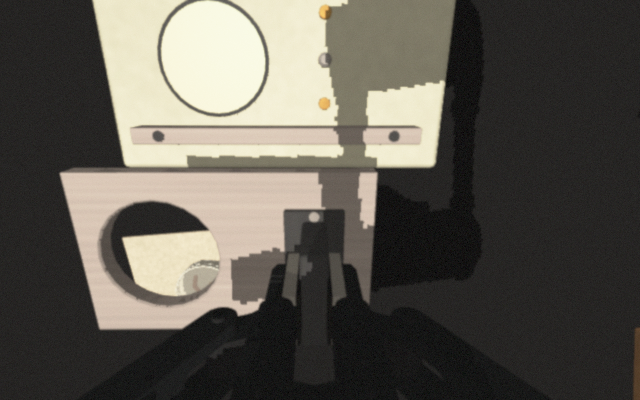

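Run:
```python
from M import *
import pickle
m,st=pickle.load(open("w5.pkl","rb")); img=cv2.imread("pics/w5.png")
print(m['xyz'])
hsv=cv2.cvtColor(img,cv2.COLOR_BGR2HSV)
k=cv2.inRange(hsv,(10,120,100),(30,255,255)); k[:, :310]=0; k[:,340:]=0; k[115:]=0
n,l,s,c=cv2.connectedComponentsWithStats(k)
L=[]
for j in range(1,n):
    if s[j][4]>20: w=cast(m,c[j],.0485)[0]*1000; print("lift",c[j],s[j][4],w); L.append(w)
mid=(L[0]+L[1])/2; v=L[1]-L[0]; print("pin from lifters",mid,"len",np.linalg.norm(v),"yaw",np.degrees(np.arctan2(v[1],v[0])))
g=cv2.cvtColor(img,cv2.COLOR_BGR2GRAY)
b=np.zeros_like(g); b[48:70,314:337]=(g[48:70,314:337]<170)&(hsv[48:70,314:337,1]<40)
cv2.imwrite("pics/w5c.png",up(img[0:180,280:460],4))
n,l,s,c=cv2.connectedComponentsWithStats(b.astype(np.uint8)); print(s,c)
# window ring
r=(g[0:125,150:280]<150).astype(np.uint8)
```

```text
[0.57573245 0.20044318 0.30710528]
lift [324.92622951  11.77868852] 122 [528.06446646 205.88690718  48.5       ]
lift [323.92045455 103.22727273] 88 [587.42842354 208.08927952  48.5       ]
pin from lifters [557.746445   206.98809335  48.5       ] len 59.40479646728081 yaw 2.124669594988826
[[     0      0    640    400 255902]
 [   319     53     13     14     98]] [[319.49760846 199.55343843]
 [325.74489796  59.95918367]]
```

View pics/w5c.png

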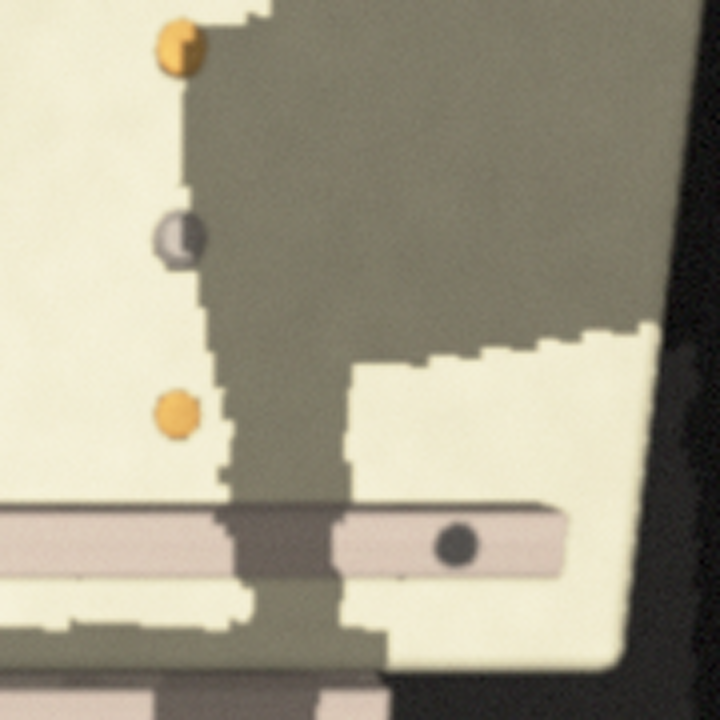

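Run:
```python
from M import *
import pickle
m,st=pickle.load(open("w5.pkl","rb")); img=cv2.imread("pics/w5.png"); g=cv2.GaussianBlur(cv2.cvtColor(img,cv2.COLOR_BGR2GRAY),(3,3),0).astype(float)
# rail guiding top edge: deck bright -> dark strip ; brightness transitions along columns
for x in (160,200,260,300,400): print(x,g[120:132,x].astype(int), g[164:176,x].astype(int))
for y in (180,185,190,200): print(y,g[y,370:384].astype(int))
print("rail top edge", cast(m,[(200,127),(300,127.5),(410,128)],.063)*1000)
Rm=rot(st['ee_rot']); p=st['position']
zt=p[2]-.0129
for px in ((70,171),(370,170.5),(377.5,172),(373,290),(100,329)):
    w=cast(m,px,zt)[0]; print(px,(Rm.T@(w-p)*1000).round(1))
```

```text
160 [234 234 234 231 208 159 122 131 166 191 187 157] [221 203 172 132 107 101 104 119 150 182 199 204]
200 [236 235 234 231 212 167 129 133 166 194 207 209] [114 110 102  92  92  97 102 117 147 180 199 203]
260 [238 238 237 235 220 180 136 130 160 191 205 208] [117 112 103  92  89  96 103 116 144 176 195 200]
300 [237 237 237 235 220 180 137 130 160 190 203 206] [116 111 101  90  85  86  90 106 138 173 194 200]
400 [233 233 234 231 214 171 130 128 159 189 201 203] [225 209 178 129  76  44  37  38  37  37  37  37]
180 [203 203 203 202 200 185 149  99  59  41  38  38  38  37]
185 [201 200 200 200 196 176 130  75  39  28  27  26  26  26]
190 [199 199 199 199 191 164 114  60  27  18  18  18  17  18]
200 [201 201 201 197 178 132  75  36  21  18  18  19  21  21]
rail top edge [[606.53478064 120.15453519  63.        ]
 [604.03173147 191.38522302  63.        ]
 [601.452836   269.84309017  63.        ]]
(70, 171) [  45.9 -113.9   13.2]
(370, 170.5) [46.3 27.  13.1]
(377.5, 172) [45.6 30.6 13.1]
(373, 290) [-19.2  32.2  12.8]
(100, 329) [ -44.  -118.1   12.9]
```

```bash
python3 -c "
from G import *
delta([557.6,227,92],2.15)"
```

```text
tcp [660.  202.7 165.8] yaw 2.14 delta [101.2  28.2  74.1] spin -0.0002 tilt [-0.0031 -0.0011 -1.    ] F [ 0.02 -0.76 -2.89] M [ 0.11  0.01 -0.02] w 10.4 t 5.8 q6 -1.41
```

```bash
python3 -m pendant '[{"gripper":8,"delta_pos":[40,11,10],"spin":0},{"gripper":8,"delta_pos":[80,22,30],"spin":0},{"gripper":8,"delta_pos":[101,28,55],"spin":0},{"gripper":8,"delta_pos":[101.5,28,74],"spin":0},{"gripper":8,"delta_pos":[101.5,28,74],"spin":0},{"gripper":8,"delta_pos":[101.5,28,74],"spin":0}]' 90
python3 -c "
from G import *
from rig import optics
m=optics.camera_model('wrist')
st=manip.get_state()
cv2.imwrite('pics/w6.png',optics.get_image('wrist'))
delta([557.6,227,75.5],2.15,st)
import pickle; pickle.dump((m,st),open('w6.pkl','wb'))"
```

```text
clock: 6.4
position: [0.5592, 0.2272, 0.0939]
ee_rot: [0.001, -0.018, 1.0, 0.0]
contact_force: [0.1, -0.0, -3.3]
width: 0.0101
tcp [559.2 227.2  93.9] yaw 2.12 delta [ 1.6 -0.1 18.4] spin -0.0006 tilt [ 1.e-03  1.e-04 -1.e+00] F [ 0.1  -0.01 -3.26] M [ 0.14 -0.05 -0.  ] w 10.1 t 6.4 q6 -1.34
```

View pics/w6.png

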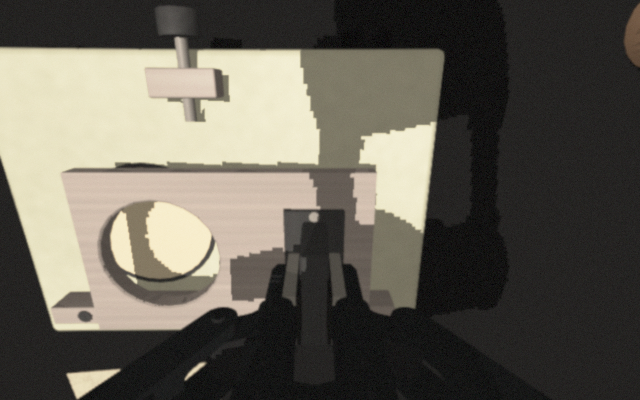

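```bash
python3 -m pendant '[{"gripper":8,"delta_pos":[0.5,0,0],"spin":0},{"gripper":8,"delta_pos":[0.5,0,4],"spin":0},{"gripper":8,"delta_pos":[0.5,0,8],"spin":0},{"gripper":8,"delta_pos":[0.5,0,8],"spin":0},{"gripper":8,"delta_pos":[0.5,0,8],"spin":0}]' 90
python3 -c "
from G import *
delta([557.6,227,75.5],2.15)
"
```

```text
clock: 6.95
position: [0.5588, 0.228, 0.0857]
ee_rot: [0.001, -0.019, 1.0, 0.0]
contact_force: [-0.1, -0.1, 0.4]
width: 0.0102
tcp [558.8 228.   85.7] yaw 2.19 delta [ 1.2 -1.  10.2] spin 0.0007 tilt [ 1.4e-03  1.0e-04 -1.0e+00] F [-0.12 -0.11  0.41] M [-0.05 -0.21  0.01] w 10.2 t 6.95 q6 -1.34
```

```bash
python3 -m pendant '[{"gripper":8,"delta_pos":[0,0,-4],"spin":0},{"gripper":8,"delta_pos":[2.6,-0.5,-4],"spin":0},{"gripper":8,"delta_pos":[2.6,-0.5,-4],"spin":0},{"gripper":8,"delta_pos":[2.6,-0.5,0],"spin":0},{"gripper":8,"delta_pos":[2.6,-0.5,5],"spin":0},{"gripper":8,"delta_pos":[2.6,-0.5,5],"spin":0},{"gripper":8,"delta_pos":[2.6,-0.5,5],"spin":0}]' 90
python3 -c "
from G import *
from rig import optics
delta([557.6,227,75.5],2.15)
cv2.imwrite('pics/w7.png',optics.get_image('wrist'))
for n in ('top','side'): cv2.imwrite(f'pics/{n}7.png',optics.get_image(n))
s=cv2.imread('pics/side7.png')
cv2.imwrite('pics/s7c.png',cv2.resize(s[200:340,210:370],None,fx=4.5,fy=4.2,interpolation=cv2.INTER_CUBIC))
"
```

```text
clock: 7.65
position: [0.5553, 0.2273, 0.0798]
ee_rot: [-0.0, -0.019, 1.0, -0.0]
contact_force: [-0.2, 0.4, -2.4]
width: 0.0107
tcp [555.3 227.3  79.8] yaw 2.19 delta [-2.3 -0.4  4.3] spin 0.0007 tilt [-9.e-04 -2.e-04 -1.e+00] F [-0.23  0.41 -2.44] M [ 0.08 -0.03 -0.01] w 10.7 t 7.65 q6 -1.34
```

View pics/w7.png

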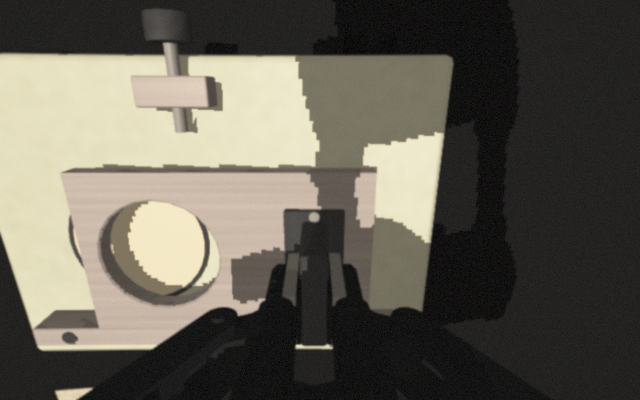

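View pics/s7c.png

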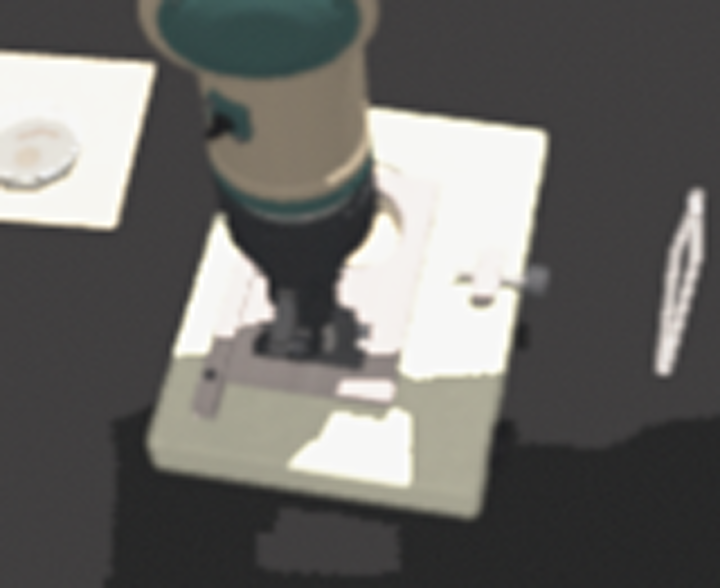

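```bash
python3 -m pendant '[{"gripper":8,"delta_pos":[0,0,2],"spin":0},{"gripper":8,"delta_pos":[0,0,4],"spin":0},{"gripper":8,"delta_pos":[0,0,5],"spin":0},{"gripper":8,"delta_pos":[0,0,5],"spin":0},{"gripper":8,"delta_pos":[0,0,5],"spin":0}]' 90
python3 -c "
from G import *
delta([557.6,227,75.5],2.15)
"
```

```text
clock: 8.3
position: [0.5556, 0.2274, 0.0753]
ee_rot: [0.0, -0.019, 1.0, 0.0]
contact_force: [-0.5, 0.9, -3.1]
width: 0.0101
tcp [555.6 227.4  75.3] yaw 2.19 delta [-2.  -0.5 -0.2] spin 0.0007 tilt [ 0.e+00  1.e-04 -1.e+00] F [-0.51  0.89 -3.12] M [ 0.13  0.   -0.04] w 10.1 t 8.3 q6 -1.34
```

```bash
python3 -m pendant '[{"gripper":8,"delta_pos":[0,0,1],"spin":0},{"gripper":8,"delta_pos":[0,0,1],"spin":0},{"gripper":8,"delta_pos":[0,0,1],"spin":0}]' 90
python3 -c "
from G import *
delta([557.6,227,75.5],2.15)
"
```

```text
clock: 8.6
position: [0.5557, 0.2275, 0.0748]
ee_rot: [0.0, -0.019, 1.0, 0.0]
contact_force: [-0.4, 0.1, 1.8]
width: 0.0105
tcp [555.7 227.5  74.8] yaw 2.19 delta [-1.8 -0.6 -0.7] spin 0.0007 tilt [ 7.e-04  3.e-04 -1.e+00] F [-0.41  0.06  1.82] M [0.05 0.15 0.04] w 10.5 t 8.6 q6 -1.34
```

```bash
python3 -m pendant '[{"gripper":8,"delta_pos":[-1,0,0],"spin":0},{"gripper":8,"delta_pos":[-1.8,0,0],"spin":0},{"gripper":8,"delta_pos":[-1.8,0,0],"spin":0},{"gripper":8,"delta_pos":[-1.8,0,0],"spin":0}]' 90
python3 -c "
from G import *
delta([557.6,227,75.5],2.15)
"
```

```text
clock: 9.0
position: [0.5561, 0.2275, 0.0747]
ee_rot: [-0.001, -0.019, 1.0, 0.0]
contact_force: [-5.4, 0.5, 5.2]
width: 0.0106
tcp [556.1 227.5  74.7] yaw 2.17 delta [-1.5 -0.6 -0.8] spin 0.0004 tilt [-0.0024  0.     -1.    ] F [-5.42  0.48  5.23] M [-0.03  0.87 -0.08] w 10.6 t 9.0 q6 -1.34
```

```bash
python3 -m pendant '[{"gripper":8,"delta_pos":[0.5,-2,0],"spin":0},{"gripper":8,"delta_pos":[0.7,-4,0],"spin":0},{"gripper":8,"delta_pos":[0.7,-6,0],"spin":0},{"gripper":8,"delta_pos":[0.7,-8,0],"spin":0},{"gripper":8,"delta_pos":[0.7,-10,0],"spin":0},{"gripper":8,"delta_pos":[0.7,-12,0],"spin":0},{"gripper":8,"delta_pos":[0.7,-12,0],"spin":0}]' 90
python3 -c "
from G import *
delta([557.6,206,75.5],2.15)
"
```

```text
clock: 9.7
position: [0.5581, 0.2153, 0.0747]
ee_rot: [0.001, -0.019, 1.0, 0.0]
contact_force: [1.2, 4.6, 4.3]
width: 0.0104
tcp [558.1 215.3  74.7] yaw 2.18 delta [ 0.9 -9.3 -0.8] spin 0.0005 tilt [ 2.1e-03  3.0e-04 -1.0e+00] F [1.18 4.59 4.26] M [ 0.8  -0.17 -0.  ] w 10.4 t 9.7 q6 -1.36
```

```bash
python3 -m pendant '[{"gripper":8,"delta_pos":[0,-1.5,0],"spin":0},{"gripper":8,"delta_pos":[0,-3,0],"spin":0},{"gripper":8,"delta_pos":[0,-4.5,0],"spin":0},{"gripper":8,"delta_pos":[0,-6,0],"spin":0},{"gripper":8,"delta_pos":[0,-6,0],"spin":0}]' 90
python3 -c "
from G import *
delta([558.4,206,75.5],2.15)
"
```

```text
clock: 10.2
position: [0.556, 0.2076, 0.0729]
ee_rot: [-0.002, -0.019, 1.0, -0.002]
contact_force: [0.1, 0.1, -2.0]
width: 0.0105
tcp [556.  207.6  72.9] yaw 2.22 delta [-2.3 -1.7 -2.6] spin 0.0012 tilt [-0.0034 -0.0033 -1.    ] F [ 0.11  0.11 -2.03] M [ 0.01 -0.07 -0.07] w 10.5 t 10.2 q6 -1.37
```

```bash
python3 -m pendant '[{"gripper":8,"delta_pos":[0,0,0.5],"spin":0},{"gripper":8,"delta_pos":[0,0,1],"spin":0},{"gripper":8,"delta_pos":[0,0,1],"spin":0},{"gripper":8,"delta_pos":[0,0,1],"spin":0}]' 90
python3 -c "
from G import *
from rig import optics
delta([558.4,206,75.5],2.15)
m=optics.camera_model('wrist')
cv2.imwrite('pics/w8.png',optics.get_image('wrist'))
import pickle;pickle.dump(m,open('w8.pkl','wb'))
delta([558.4,206,75.5],2.15)
"
```

```text
clock: 10.6
position: [0.5568, 0.2087, 0.0727]
ee_rot: [-0.001, -0.019, 1.0, -0.001]
contact_force: [0.7, -2.2, -3.0]
width: 0.0103
tcp [556.8 208.7  72.7] yaw 2.21 delta [-1.5 -2.7 -2.8] spin 0.001 tilt [-0.0014 -0.0014 -1.    ] F [ 0.73 -2.21 -3.02] M [-0.45 -0.03 -0.02] w 10.3 t 10.6 q6 -1.37
tcp [556.9 208.9  73. ] yaw 2.2 delta [-1.3 -3.  -2.5] spin 0.0008 tilt [-0.0011 -0.001  -1.    ] F [-0.75 -1.87 -3.33] M [-0.38  0.01 -0.05] w 10.0 t 10.65 q6 -1.37
```

View pics/w8.png

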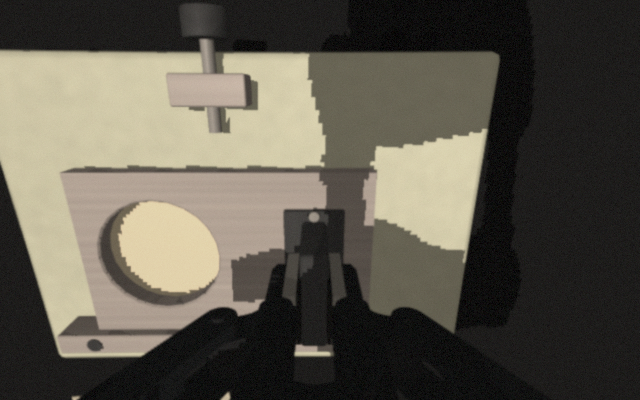

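```bash
python3 -m pendant '[{"gripper":8,"delta_pos":[0,-1,0],"spin":0},{"gripper":8,"delta_pos":[0,-2,0],"spin":0},{"gripper":8,"delta_pos":[0,-2.5,0],"spin":0},{"gripper":8,"delta_pos":[0,-2.5,0],"spin":0},{"gripper":8,"delta_pos":[0,-2.5,0],"spin":0}]' 90
python3 -c "
from G import *
delta([558.4,206,71.4],2.15)
"
```

```text
clock: 11.15
position: [0.5575, 0.2072, 0.0734]
ee_rot: [0.0, -0.019, 1.0, 0.0]
contact_force: [0.1, 0.5, -2.8]
width: 0.0104
tcp [557.5 207.2  73.4] yaw 2.19 delta [-0.9 -1.2  2. ] spin 0.0007 tilt [ 2.e-04  4.e-04 -1.e+00] F [ 0.06  0.47 -2.77] M [ 0.08  0.01 -0.02] w 10.4 t 11.15 q6 -1.37
```

```bash
python3 -m pendant '[{"gripper":8,"delta_pos":[0,-0.5,1],"spin":0},{"gripper":8,"delta_pos":[0,-0.5,2],"spin":0},{"gripper":8,"delta_pos":[0,-0.5,2.5],"spin":0},{"gripper":8,"delta_pos":[0,-0.5,2.5],"spin":0},{"gripper":8,"delta_pos":[0,-0.5,2.5],"spin":0}]' 90
python3 -c "
from G import *
delta([558.4,206,71.4],2.15)
"
```

```text
clock: 11.65
position: [0.5575, 0.2065, 0.0713]
ee_rot: [0.0, -0.019, 1.0, 0.0]
contact_force: [-1.2, -0.2, 1.7]
width: 0.0109
tcp [557.5 206.5  71.3] yaw 2.19 delta [-0.9 -0.5 -0.1] spin 0.0007 tilt [ 5.e-04  2.e-04 -1.e+00] F [-1.21 -0.21  1.71] M [0.04 0.29 0.03] w 10.9 t 11.65 q6 -1.37
```

```bash
python3 -m pendant '[{"gripper":8,"delta_pos":[0,0,1],"spin":0},{"gripper":8,"delta_pos":[0,0,2],"spin":0},{"gripper":8,"delta_pos":[0,0,3],"spin":0},{"gripper":8,"delta_pos":[0,0,4],"spin":0},{"gripper":8,"delta_pos":[0,0,4],"spin":0},{"gripper":8,"delta_pos":[0,0,4],"spin":0}]' 110
python3 -c "
from G import *
delta([558.4,206,67.9],2.15)
"
```

```text
clock: 12.25
position: [0.5575, 0.2065, 0.068]
ee_rot: [0.0, -0.019, 1.0, 0.0]
contact_force: [-2.8, -0.8, 9.8]
width: 0.0101
tcp [557.5 206.5  68. ] yaw 2.19 delta [-0.9 -0.6  0.1] spin 0.0007 tilt [ 7.e-04  2.e-04 -1.e+00] F [-2.84 -0.79  9.82] M [-0.12  0.52 -0.01] w 10.1 t 12.25 q6 -1.37
```

```bash
python3 -m pendant '[{"gripper":8,"delta_pos":[0,0,0.8],"spin":0},{"gripper":8,"delta_pos":[0,0,1.2],"spin":0},{"gripper":8,"delta_pos":[0,0,1.2],"spin":0},{"gripper":8,"delta_pos":[0,0,1.2],"spin":0}]' 110
python3 -c "
from G import *
from rig import optics
delta([558.4,206,67.9],2.15)
m=optics.camera_model('wrist')
cv2.imwrite('pics/w9.png',optics.get_image('wrist'))
import pickle;pickle.dump(m,open('w9.pkl','wb'))
for n in ('top','side'): cv2.imwrite(f'pics/{n}9.png',optics.get_image(n))
s=cv2.imread('pics/side9.png')
cv2.imwrite('pics/s9c.png',cv2.resize(s[200:340,190:380],None,fx=4.2,fy=4.2,interpolation=cv2.INTER_CUBIC))
delta([558.4,206,67.9],2.15)
"
```

```text
clock: 12.65
position: [0.5575, 0.2065, 0.0679]
ee_rot: [0.001, -0.019, 1.0, 0.0]
contact_force: [-5.2, -0.9, 15.3]
width: 0.01
tcp [557.5 206.5  67.9] yaw 2.19 delta [-0.9 -0.6 -0. ] spin 0.0008 tilt [ 1.2e-03  3.0e-04 -1.0e+00] F [-5.22 -0.91 15.27] M [-0.23  0.84 -0.02] w 10.0 t 12.65 q6 -1.37
tcp [557.5 206.5  67.9] yaw 2.19 delta [-0.8 -0.6  0. ] spin 0.0008 tilt [ 1.3e-03  3.0e-04 -1.0e+00] F [-5.15 -0.51 15.89] M [-0.19  0.84 -0.09] w 10.4 t 12.8 q6 -1.37
```

View pics/w9.png

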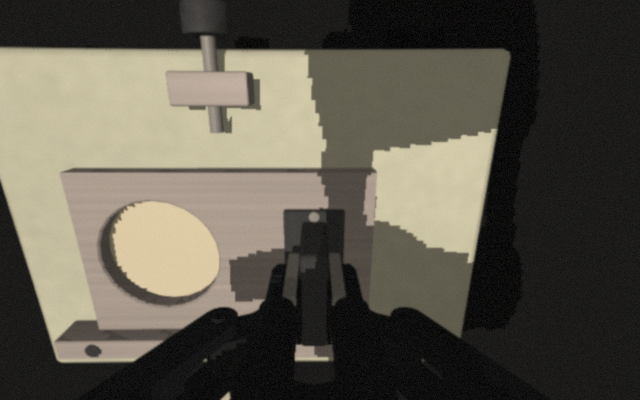

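View pics/s9c.png

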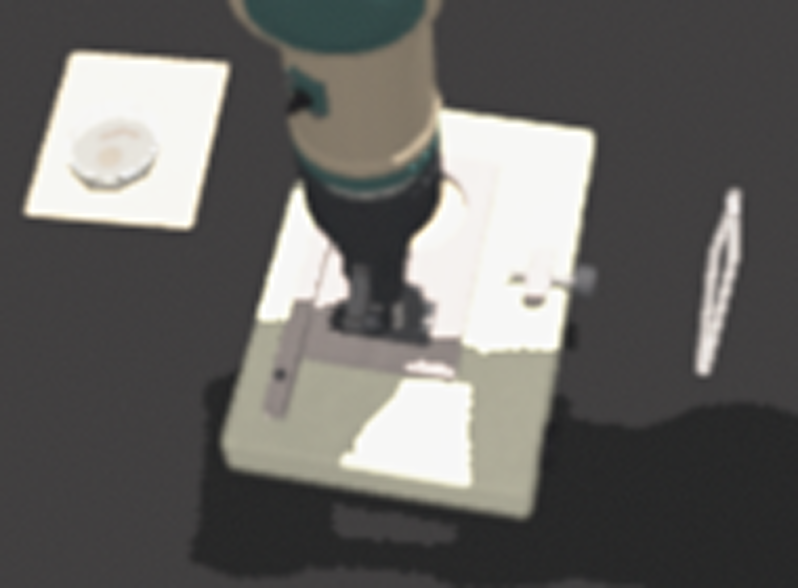

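View pics/top9.png

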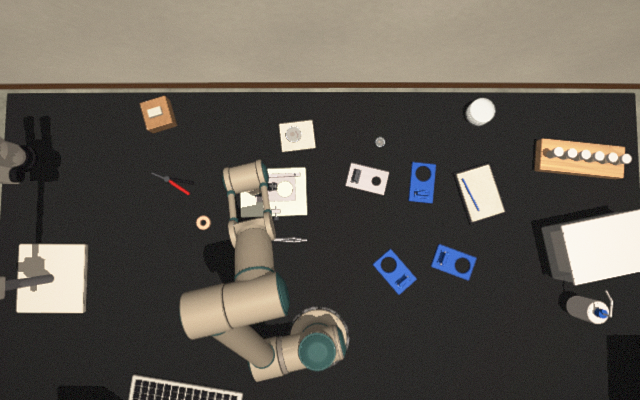

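```bash
python3 -c "
from rig import ticket
print(ticket.sign_off())
from G import *
delta([558.4,206,67.9],2.15)"
```

```text
the job is handed in; nothing more can be done
None
the job is handed in; nothing more can be done
```

The 61 mm-bore insert is over the locating pin and pressed fully home, and the arm is still holding it down at about 15 N, so you can tighten the clamp screw. I handed the job in at about 13 s on the robot's clock.

- **Choice:** the dish on the blotter measured about 60 mm across. I took the white insert whose bore measured about 60 mm; the small-bore and blue ones did not fit.
- **Placing:** I laid it along the rail about 2 cm to the left of its place. It rode at the height expected on top of the pin, then dropped over the pin as I slid it right, and came to rest on the lifters.
- **Pressing:** it went down 3.4 mm to deck height. Pressing harder then raised the force from about 10 to 15.5 N with only 0.1 mm more travel, so it is against a hard stop. Its yaw is 2.19°, against a measured light-base yaw of about 2.1–2.2°.
- **Other items:** the last pictures show the other insert, the dishes, forceps and tape where they were.

Three things were not clean:
- On the first descent the insert touched the top of the rail lightly. I lifted it, moved it back and lowered it again.
- I took one sideways force for contact with the rail; it was friction on the pin, so the insert slid about 1 mm clear of the rail rather than touching it.
- About 5 N of sideways load towards the rail remained at the end, and I left it.

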